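# Dock the long slide box at the label reader

### The job

Push the longer of the two slide boxes along the bench, without gripping or lifting it: first straight back until its long side lies flush against the front of the low white label reader, then along the reader until its end touches the metal post, on the side of the post where the box already stands. Leave the box square in that corner, take the hand away, and leave everything else on the bench where it is.

Things in the scene. Friction and masses are not known exactly. Their poses are not given: they have to be found in the camera images.
- long_box: The box to push: ivory plastic slide box, 140 mm long (own y), 92 mm deep (own x), 33 mm high, 0.18 to 0.35 kg; slides on the bench at 1 to 4 N (its corners grip the reader a little). Origin: centre of its underside. Own +x: its back long side, toward the reader (skewed up to 0.3 rad at the start); own -x: the side with the latch. Starts clear of reader and post, on either side of the post.
- reader: Low white docking reader, fixed: 400 mm wide (own y), 75 mm deep, 49 mm high, a bay on each side of a middle post. Origin: on the bench, middle of its flat upright front face. Own +x points into the reader, away from the robot: the face is x = 0, the boxes stand at negative x. A docked long box has its origin at own x = -46 mm, y = +82 or -82 mm.
- post (a point): Metal post of the reader, fixed to it: square-edged bar 24 mm wide along the reader's y (12 mm to each side of this point), sticking out 60 mm from the reader's face toward the robot, 30 mm high. This point: on the bench, at the middle of the post's free end.
- short_box: Bystander: slide box of the same make but shorter, 96 mm long (own y), 84 mm deep (own x), 33 mm high; stands on the other side of the post. Origin: centre of its underside.
- oil_bottle: Bystander: small amber bottle, 25 mm diameter, 55 mm high, standing between the two boxes, nearer the robot. Origin: centre of its underside.
- stain_jar: Bystander: glass staining jar, 60 mm diameter at the foot, 82 mm high, out to the left. Origin: centre of its underside.
- specimen_jar: Bystander: clear jar with white lid, 56 mm diameter, 65 mm high, out to the right. Origin: centre of its underside.
- dish: Bystander: flat clear dish, 92 mm diameter, 16 mm high, out to the right. Origin: centre of its underside.
- forceps: Bystander: steel forceps lying flat, 120 mm long (own x), about 25 mm wide, 4 mm high, near the robot on the left. Origin: its middle, on the bench.
- marker: Bystander: marker lying down, 132 mm long (own x), 14 mm thick, near the robot on the right. Origin: its middle, on the bench.
There are look-alikes about, which are no part of the job. Leave any green or yellow look-alike of the long_box alone.

How it is judged:
By the outcome, as a careful person would: the job done as asked, in the order asked, and still so for the second after the job is handed in, with the robot touching nothing.
It also fails if it takes over 51 s, if anything falls off the work surface, if the arm or the gripper's body presses on something with over 40 N, if the wrist force passes 120 N, or if a joint passes its speed limit or range.

### The arm

A 6-joint arm with a two-finger parallel gripper is mounted at the origin on the work surface. World frame = base frame: x ahead of the robot, y to its left, z up, the work surface at z = 0. Lengths are in m, angles in rad, forces in N, time in s.
With the tool pointing down it reaches from about 0.25 to 0.775 m from the base axis. Payload 8.9 kg.
Tool frame: the origin (TCP) lies on the centre line of the jaws, within the pads' length; the fingertips stand 25 mm ahead of it and the grasp point (between the pads) lies 6 mm ahead of it (bot.tcp_to_tips is the distance from the TCP to the fingertips, in m); z points along the fingers, y is the direction in which the jaws open and shut (so a half turn about z gives the same grasp; the last joint's range is limited). The gripper opens to 85 mm and grips with 20 to 120 N. Pads are 22 mm wide; open, the fingers measure 114 mm over their backs; the gripper's body (76 mm by 85 mm) begins 54 mm behind the grasp point. The pads swing forward as they close: fully open they stand 13 mm farther back than shut.
Start: joints at [1.13, 0.291, -0.153, 1.127, 0, 1.431], TCP at [0.156, 0.501, 0.256] pointing down, gripper open.
Joint ranges: [-2.52, 2.52], [-0.91, 1.74], [-1.3, 1.37], [-1.96, 2.02], [-1.52, 1.47], [-3.14, 3.14]. Speed limits (rad/s): [2.22, 2.22, 2.79, 3.14, 3.14, 3.14].

### API

Orientations are given as a rotation vector (axis times angle).
In Python, from rig import sense, snapshot, camera_info, bot gives the robot as it stands.
- The arm moves only by the tool jog_arm, never from a script. Its argument "commands" is a list of rows, each an object of numbers: "dx", "dy", "dz": the shift along the tool's x, y, z in mm; "ax", "ay", "az": the turn, a rotation vector about the tool's x, y, z in degrees; "grip": the finger opening in mm, from 0 to 85.4. In form: [{"dx": .., "dy": .., "dz": .., "ax": .., "ay": .., "az": .., "grip": ..}, ...]. A call has 1 to 12 rows; each row is the pose to reach, as a shift and turn from the pose commanded when the call began, along the tool's axes at that moment; what a row does not reach only later rows make up. A row lasts 1/10 s, in which the tool goes at most 50 mm and 8.59 degrees, less where a joint would pass 70% of its speed; a pose out of reach is approached as far as the arm can. A call with a gripper value outside its range is refused whole. The fingers move at their own pace and stop on an object; "newtons" is the grip in N (left out, the last holds). Time passes only in rows, so rows that repeat a pose let the fingers close. It gives the time, the measured TCP pose, the force and the opening at its end, in the units of the state.
- sense(): the state, without advancing time (a new reading comes with each control period).
- snapshot(name): name is "side" or "top" or "wrist"; returns (picture, depth): 420x560x3 uint8, red, green, blue; 420x560 float32, m along the optical axis (not along the pixel's ray), 0 where there is no reading.
- camera_info(name): a dict with "fx", "fy", "cx", "cy" (pixels), "extrinsics" (4x4, takes a point from world to camera coordinates). Camera axes: x right, y up, looking along -z (the intrinsics and any distortion apply to the point x, -y, -z); pixel columns grow to the right and rows downward; lengths in m; the calibration is good to about 2 mm. A picture is of the moment at which its call begins: read the wrist's pose just before it. camera_info takes no time and is no camera call; for the wrist camera it gives the pose at the moment of the call.
- bot.close_job(): hands the job in, once; it reports no verdict.
The state is a dict: "t": time; "qpos": joint angles; "joint_velocities": joint speeds; "joint_efforts": joint torques, N m; "eef_pos": TCP position; "ee_rot": TCP orientation; "ft_force": force on the tool from outside, world axes, zero at the start; "torque": the same for the moment, N m; "finger_gap": opening from 0.0 (shut) to 1.0 (fully open).
Only numpy, scipy, OpenCV 4.12 (cv2) and the standard library are available. Lean on these libraries where they do the work, as an engineer would, in place of code of your own. Each camera call takes 0.05 s, during which the arm holds its last target.

## Working session

There is one attempt and no reset: what is moved stays moved. The work goes in short steps, Python scripts to look and compute and a tool call to move; the robot and the scene stay as the last step left them, time stands still between calls to the robot, and variables do not carry over. Pictures are saved under pics/ and viewed, and the job is handed in when it is done.

Besides the shell and the picture viewer there is one more tool, called after ">>>" by a JSON object that holds its "name" and its "arguments". jog_arm: Moves the arm, as the interface text tells. Its arguments: {"type":"object","properties":{"commands":{"type":"array"},"newtons":{"type":"number"}},"required":["commands"]}

```bash
mkdir -p pics; ls; cat > h.py <<'E'
import numpy as np, cv2
from rig import sense, snapshot, camera_info, bot
def snap(name,tag):
    info=camera_info(name); im,d=snapshot(name)
    cv2.imwrite(f'pics/{tag}.png',im[:,:,::-1]); np.savez(f'pics/{tag}.npz',im=im,d=d,E=info['extrinsics'],K=[info['fx'],info['fy'],info['cx'],info['cy']])
    return im,d,info
def load(tag):
    z=np.load(f'pics/{tag}.npz'); return z['im'],z['d'],z['E'],z['K']
def cloud(tag):
    im,d,E,K=load(tag); v,u=np.mgrid[:d.shape[0],:d.shape[1]]
    P=np.stack([(u-K[2])/K[0]*d,-(v-K[3])/K[1]*d,-d,np.ones_like(d)],-1)
    W=P@np.linalg.inv(E).T
    W[d==0]=np.nan
    return W[...,:3]
E
python3 - <<'E'
from h import *
print(sense())
for n in ['top','side']:
    im,d,i=snap(n,n+'0'); print(n,i)
E
```

```text
pics
{'t': 0.0, 'qpos': array([ 1.12970203e+00,  2.91297432e-01, -1.54108112e-01,  1.12672256e+00,
       -1.36993646e-06,  1.43149093e+00]), 'joint_velocities': array([ 0.0013979 , -0.00084085, -0.00044091,  0.00014961, -0.00056771,
       -0.00066431]), 'joint_efforts': array([ 1.02897804e-03, -5.37146866e+01,  3.31363750e+01,  1.59419485e-02,
        4.76639570e-05,  1.68545647e-06]), 'eef_pos': array([0.155869  , 0.50090169, 0.25573018]), 'ee_rot': array([-4.72194818e-01, -3.10551871e+00,  2.00484707e-03]), 'ft_force': array([-0.4483452 ,  0.14842899, -0.20518682]), 'torque': array([ 0.00287994, -0.06005061,  0.02134215]), 'finger_gap': 0.9988919681517023}
top {'fx': 385.5157983800034, 'fy': 385.5157983800034, 'cx': 277.33687163308775, 'cy': 212.4469856349814, 'extrinsics': array([[ 0.01776066, -0.99977561, -0.01154515,  0.00887718],
       [ 0.99308804,  0.01629961,  0.11623451, -0.46747897],
       [-0.11602025, -0.01352975,  0.99315469, -0.90255284],
       [ 0.        ,  0.        ,  0.        ,  1.        ]])}
side {'fx': 453.77917171440095, 'fy': 453.77917171440095, 'cx': 274.27576818617376, 'cy': 210.65000328444194, 'extrinsics': array([[ 0.96644397, -0.25670245,  0.0094824 , -0.43556069],
       [ 0.179073  ,  0.69972868,  0.6916015 , -0.12856468],
       [-0.18417091, -0.66669606,  0.72221703, -1.27104379],
       [ 0.        ,  0.        ,  0.        ,  1.        ]])}
```

View pics/top0.png

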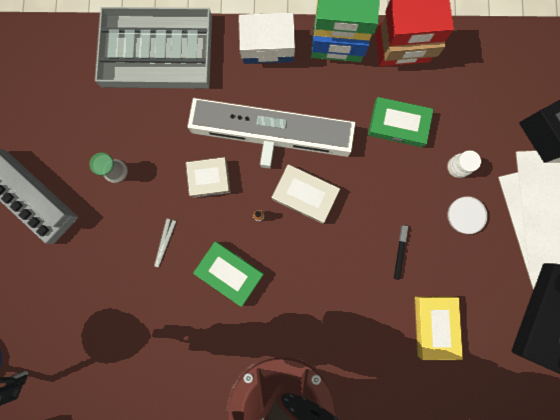

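View pics/side0.png

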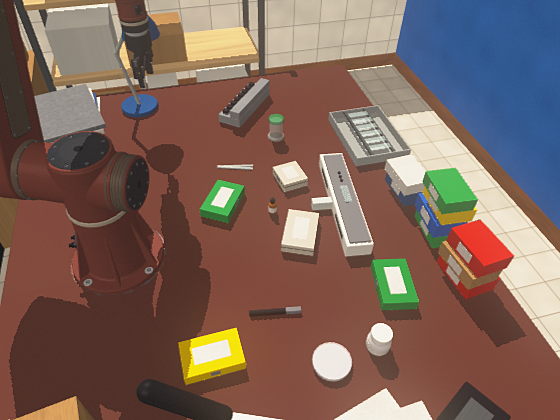

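Candidates for the long_box in the top picture: ivory (306,193), right of the post at (267,154); shorter ivory (207,177), left of it; green (401,121) and (228,273); yellow (438,328); white box at the back (266,38). By the description it should be (306,193), which I'll check in a crop and measure.

```bash
python3 - <<'E'
from h import *
im,d,E,K=load('top0')
cv2.imwrite('pics/crop0.png',cv2.resize(im[85:240,170:450,::-1],None,fx=2.8,fy=2.8,interpolation=cv2.INTER_CUBIC))
W=cloud('top0')
def rect(mask,nm):
    n,l,s,c=cv2.connectedComponentsWithStats(mask.astype(np.uint8))
    for i in range(1,n):
        if s[i,4]<60: continue
        p=W[l==i]
        (cx,cy),(w,h),a=cv2.minAreaRect((p[:,:2]*1000).astype(np.float32))
        print(nm,'px',c[i].round(),'n',s[i,4],'c',round(cx,1),round(cy,1),'wh',round(w,1),round(h,1),'a',round(a,2),'z',np.nanmedian(p[:,2]).round(4))
z=W[...,2]; roi=np.zeros(z.shape,bool); roi[85:300,60:500]=1
rect((z>0.026)&(z<0.040)&roi,'h33')
rect((z>0.043)&(z<0.055)&roi,'h49')
rect((z>0.007)&(z<0.024)&roi,'low')
rect((z>0.055)&roi,'tall')
E
```

```text
h33 px [401. 120.] n 2115 c 700.8 -284.9 wh 140.5 95.0 a 77.97 z 0.0335
h33 px [268. 146.] n 534 c 613.8 45.8 wh 398.3 61.6 a 82.0 z 0.0311
h33 px [456. 167.] n 113 c 584.7 -419.4 wh 55.8 28.8 a 32.68 z 0.0348
h33 px [207. 176.] n 1363 c 552.8 189.3 wh 86.4 96.7 a 8.53 z 0.0334
h33 px [306. 193.] n 2193 c 514.9 -50.2 wh 139.8 93.7 a 65.59 z 0.0335
h33 px [ 66. 218.] n 79 c 447.6 526.9 wh 62.5 30.0 a 2.03 z 0.0321
h33 px [258. 215.] n 61 c 460.0 62.9 wh 23.2 24.3 a 52.89 z 0.0346
h33 px [228. 273.] n 2278 c 320.7 130.8 wh 140.0 93.6 a 56.88 z 0.0332
h33 px [439. 298.] n 105 c 272.1 -362.0 wh 4.9 91.8 a 1.3 z 0.0325
h49 px [271. 125.] n 4868 c 680.2 36.2 wh 400.3 76.7 a 81.97 z 0.0491
low px [159.  86.] n 216 c 790.6 339.1 wh 3.9 279.5 a 0.28 z 0.0126
low px [394. 139.] n 135 c 656.5 -274.5 wh 140.1 15.9 a 72.43 z 0.0161
low px [226. 137.] n 127 c 657.4 147.2 wh 185.0 2.8 a 82.09 z 0.0155
low px [310. 149.] n 132 c 628.0 -63.8 wh 186.3 3.4 a 82.15 z 0.0155
low px [452. 169.] n 68 c 584.7 -415.0 wh 55.1 23.8 a 25.56 z 0.0148
low px [119. 172.] n 138 c 566.1 418.7 wh 41.7 57.3 a 72.49 z 0.0103
low px [467. 215.] n 1145 c 470.2 -445.2 wh 88.0 92.0 a 1.11 z 0.0163
low px [ 68. 219.] n 118 c 448.2 533.2 wh 84.2 41.2 a 3.68 z 0.0146
low px [401. 251.] n 323 c 378.3 -283.1 wh 14.4 130.9 a 80.33 z 0.0132
tall px [469. 161.] n 384 c 591.8 -430.1 wh 48.9 48.0 a 89.96 z 0.0651
tall px [102. 164.] n 480 c 568.7 426.8 wh 53.3 52.8 a 5.46 z 0.0821
```

View pics/crop0.png

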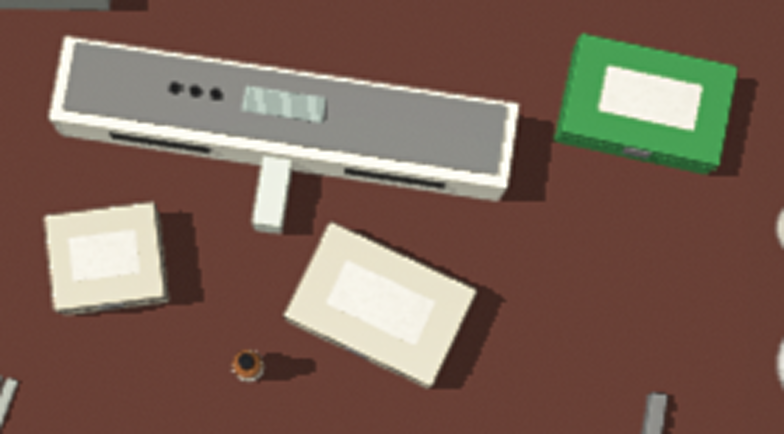

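The crop confirms it. The ivory box at (306,193) measures 139.8 x 93.7 mm, against 96.7 x 86.4 mm for the other ivory box, and it stands right of the post (-y side). Next I'll work out the staging move.

```bash
cat >> h.py <<'E'
from scipy.spatial.transform import Rotation as R
TH=np.radians(-8.02); O=np.array([643.0,41.3])   # reader frame, mm
X=np.array([np.cos(TH),np.sin(TH)]); Y=np.array([-np.sin(TH),np.cos(TH)])
def r2w(x,y): return O+x*X+y*Y
def w2r(p): p=np.asarray(p)-O; return np.array([p@X,p@Y])
def plan(rx,ry,z,yawy):
    """target TCP in reader frame mm, z mm, tool y axis angle (deg world), pointing down"""
    s=sense(); R0=R.from_rotvec(s['ee_rot']); p=s['eef_pos']*1000
    t=np.r_[r2w(rx,ry),z]; a=np.radians(yawy)
    y=np.array([np.cos(a),np.sin(a),0]); zz=np.array([0,0,-1.]); x=np.cross(y,zz)
    Rt=R.from_matrix(np.stack([x,y,zz],1))
    print('now world',p.round(1),'reader',w2r(p[:2]).round(1),'target',t.round(1),'t',s['t'],'q',s['qpos'].round(2),'F',s['ft_force'].round(2),'gap',s['finger_gap'])
    print('shift',R0.inv().apply(t-p).round(1),'turn',np.degrees((R0.inv()*Rt).as_rotvec()).round(2))
E
python3 - <<'E'
from h import *
print(bot.tcp_to_tips, [a for a in dir(bot) if a[0]!='_'])
plan(-215,-110,200,82)
for c in [(514.9,-50.2),(460,62.9),(552.8,189.3),(700.8,-284.9)]: print(w2r(c).round(1))
E
```

```text
0.025 ['PlanningError', 'close_job', 'tcp_to_tips']
now world [155.9 501.  255.8] reader [-546.5  387.2] target [414.8 -37.6 200. ] t 0.1 q [ 1.13  0.29 -0.15  1.13  0.    1.43] F [-0.34 -0.16 -0.41] gap 1.0010310303791525
shift [-407.3 -437.2   56.2] turn [-0.06 -0.02 -9.29]
[-114.1 -108.5]
[-184.2   -4.1]
[-110.  134.]
[ 102.7 -314.9]
```

>>> {"name": "jog_arm", "arguments": {"commands": [{"dx": -35, "dy": -37, "dz": 5, "az": -1, "grip": 60}, {"dx": -68, "dy": -73, "dz": 10, "az": -2, "grip": 60}, {"dx": -102, "dy": -109, "dz": 14, "az": -3, "grip": 60}, {"dx": -136, "dy": -146, "dz": 18, "az": -4, "grip": 60}, {"dx": -170, "dy": -182, "dz": 22, "az": -5, "grip": 60}, {"dx": -204, "dy": -219, "dz": 28, "az": -6, "grip": 60}, {"dx": -238, "dy": -255, "dz": 33, "az": -7, "grip": 60}, {"dx": -272, "dy": -292, "dz": 38, "az": -8, "grip": 60}, {"dx": -306, "dy": -328, "dz": 42, "az": -9, "grip": 60}, {"dx": -340, "dy": -365, "dz": 47, "az": -9.3, "grip": 60}, {"dx": -374, "dy": -401, "dz": 52, "az": -9.3, "grip": 60}, {"dx": -407, "dy": -437, "dz": 56, "az": -9.3, "grip": 60}]}}

```text
validation failed for argument at $.co...
```

```bash
python3 - <<'E'
from h import *
snap('wrist','wrist1'); plan(-215,-110,60,82)
E
```

```text
now world [155.9 501.  255.9] reader [-546.5  387.2] target [414.8 -37.6  60. ] t 0.15 q [ 1.13  0.29 -0.15  1.13  0.    1.43] F [-0.07  0.74  0.16] gap 1.0050579333920227
shift [-407.3 -437.2  196.2] turn [-0.05 -0.01 -9.29]
```

View pics/wrist1.png

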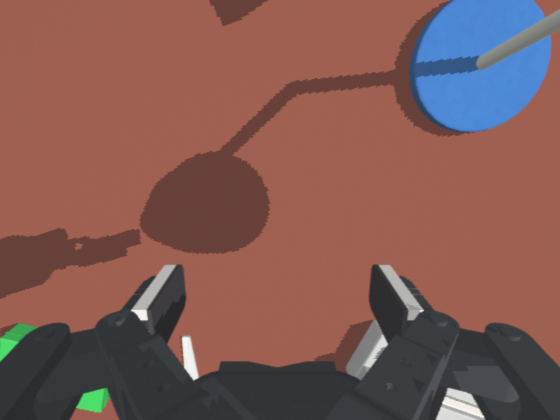

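The call was refused and nothing moved; the wrist picture shows only the lamp base (480,65) and the open fingers. The rows probably need all seven fields, so I'll retry with them.

>>> {"name": "jog_arm", "arguments": {"commands": [{"dx": -35, "dy": -37, "dz": 5, "ax": 0, "ay": 0, "az": -1, "grip": 60}, {"dx": -68, "dy": -73, "dz": 10, "ax": 0, "ay": 0, "az": -2, "grip": 60}]}}

```text
t: 0.35
eef_pos: [0.1991, 0.411, 0.2457]
ee_rot: [0.413, 3.114, -0.001]
ft_force: [1.3, -0.8, -0.9]
finger_gap: 0.708
```

```bash
python3 - <<'E'
from h import *
plan(-215,-110,200,82)
E
```

```text
now world [199.1 411.  245.7] reader [-491.1  304.1] target [414.8 -37.6 200. ] t 0.35 q [ 0.96  0.17 -0.34  1.06 -0.    1.22] F [ 1.32 -0.84 -0.88] gap 0.7079161944282252
shift [-325.1 -376.9   45.8] turn [-0.02  0.   -7.11]
```

>>> {"name": "jog_arm", "arguments": {"commands": [{"dx": -32, "dy": -37, "dz": 5, "ax": 0, "ay": 0, "az": -1, "grip": 60}, {"dx": -65, "dy": -75, "dz": 9, "ax": 0, "ay": 0, "az": -2, "grip": 60}, {"dx": -97, "dy": -113, "dz": 14, "ax": 0, "ay": 0, "az": -3, "grip": 60}, {"dx": -130, "dy": -151, "dz": 18, "ax": 0, "ay": 0, "az": -4, "grip": 60}, {"dx": -162, "dy": -188, "dz": 23, "ax": 0, "ay": 0, "az": -5, "grip": 60}, {"dx": -195, "dy": -226, "dz": 28, "ax": 0, "ay": 0, "az": -6, "grip": 60}, {"dx": -227, "dy": -264, "dz": 32, "ax": 0, "ay": 0, "az": -7, "grip": 60}, {"dx": -260, "dy": -301, "dz": 37, "ax": 0, "ay": 0, "az": -7.1, "grip": 60}, {"dx": -292, "dy": -339, "dz": 41, "ax": 0, "ay": 0, "az": -7.1, "grip": 60}, {"dx": -325, "dy": -377, "dz": 46, "ax": 0, "ay": 0, "az": -7.1, "grip": 60}, {"dx": -325, "dy": -377, "dz": 46, "ax": 0, "ay": 0, "az": -7.1, "grip": 60}, {"dx": -325, "dy": -377, "dz": 46, "ax": 0, "ay": 0, "az": -7.1, "grip": 60}]}}

```text
t: 1.55
eef_pos: [0.413, -0.0387, 0.1999]
ee_rot: [-0.229, -3.132, -0.001]
ft_force: [0.0, 0.9, 0.3]
finger_gap: 0.702
```

```bash
python3 - <<'E'
from h import *
snap('wrist','wrist2'); plan(-215,-110,60,82)
E
```

```text
now world [412.6 -37.6 200. ] reader [-217.1 -110.3] target [414.8 -37.6  60. ] t 1.6 q [-0.27  0.13 -0.52  0.92  0.   -0.12] F [-0.46  1.22 -0.56] gap 0.7033458267350212
shift [ -2.3   0.3 140. ] turn [ 0.03 -0.07 -0.25]
```

View pics/wrist2.png

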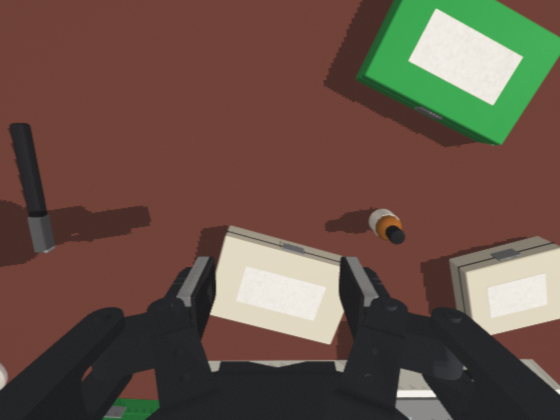

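The wrist view shows the long box with its latch at (292,247) between the fingers, the bottle clear at (385,228), and nothing under the hand. Going down.

>>> {"name": "jog_arm", "arguments": {"commands": [{"dx": 0, "dy": 0, "dz": 40, "ax": 0, "ay": 0, "az": 0, "grip": 60}, {"dx": 0, "dy": 0, "dz": 80, "ax": 0, "ay": 0, "az": 0, "grip": 60}, {"dx": 0, "dy": 0, "dz": 120, "ax": 0, "ay": 0, "az": 0, "grip": 60}, {"dx": 0, "dy": 0, "dz": 150, "ax": 0, "ay": 0, "az": 0, "grip": 60}, {"dx": 0, "dy": 0, "dz": 165, "ax": 0, "ay": 0, "az": 0, "grip": 60}, {"dx": 0, "dy": 0, "dz": 170, "ax": 0, "ay": 0, "az": 0, "grip": 60}, {"dx": 0, "dy": 0, "dz": 170, "ax": 0, "ay": 0, "az": 0, "grip": 60}]}}

```text
t: 2.3
eef_pos: [0.4127, -0.0367, 0.0303]
ee_rot: [-0.222, -3.133, -0.0]
ft_force: [0.2, -0.4, 0.4]
finger_gap: 0.7
```

```bash
python3 - <<'E'
from h import *
snap('side','side1'); plan(-165,-110,30,81.98)
im,d,E,K=load('side1')
W=cloud('side1')
cv2.imwrite('pics/side1c.png',cv2.resize(im[130:330,150:400,::-1],None,fx=3,fy=3,interpolation=cv2.INTER_CUBIC))
w=W.reshape(-1,3)*1000
r=np.stack([(w[:,:2]-O)@X,(w[:,:2]-O)@Y,w[:,2]],1)
m=(abs(r[:,1]+110)<80)&(r[:,0]<-182)&(r[:,0]>-260)&(r[:,2]>8)&(r[:,2]<80)
q=r[m]
for lo in range(8,80,8):
    b=q[(q[:,2]>=lo)&(q[:,2]<lo+8)]
    if len(b): print(lo,len(b),np.percentile(b,2,axis=0).round(0),np.percentile(b,98,axis=0).round(0))
E
```

```text
now world [413.4 -37.   30.9] reader [-216.5 -109.6] target [464.3 -44.6  30. ] t 2.35 q [-0.27  0.38 -0.75  0.44  0.   -0.12] F [-0.24  0.17 -0.09] gap 0.7021508048699746
shift [-51.5  -0.3   0.9] turn [ 0.    0.02 -0.09]
8 3 [-226. -147.   15.] [-207. -146.   16.]
16 17 [-226. -153.   16.] [-206.  -78.   24.]
24 13 [-225. -154.   25.] [-207.  -81.   31.]
32 6 [-222. -155.   33.] [-210. -151.   37.]
56 18 [-229. -171.   56.] [-204. -138.   64.]
64 23 [-228. -172.   64.] [-205. -150.   71.]
72 16 [-233. -173.   73.] [-205. -129.   80.]
```

View pics/side1c.png

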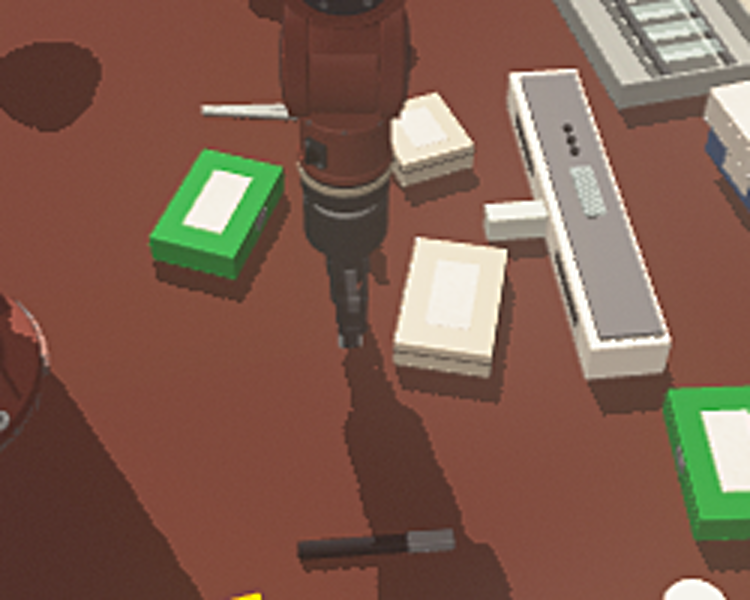

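The fingertips are about 15 mm above the bench, spanning y -155 to -65 with pad fronts at -206 (reader frame). The hand is clear of everything. I'll lower 5 mm and push straight back, slowly.

>>> {"name": "jog_arm", "arguments": {"commands": [{"dx": -14, "dy": 0, "dz": 5, "ax": 0, "ay": 0, "az": 0, "grip": 60}, {"dx": -24, "dy": 0, "dz": 5, "ax": 0, "ay": 0, "az": 0, "grip": 60}, {"dx": -29, "dy": 0, "dz": 5, "ax": 0, "ay": 0, "az": 0, "grip": 60}, {"dx": -34, "dy": 0, "dz": 5, "ax": 0, "ay": 0, "az": 0, "grip": 60}, {"dx": -39, "dy": 0, "dz": 5, "ax": 0, "ay": 0, "az": 0, "grip": 60}, {"dx": -44, "dy": 0, "dz": 5, "ax": 0, "ay": 0, "az": 0, "grip": 60}, {"dx": -49, "dy": 0, "dz": 5, "ax": 0, "ay": 0, "az": 0, "grip": 60}, {"dx": -54, "dy": 0, "dz": 5, "ax": 0, "ay": 0, "az": 0, "grip": 60}, {"dx": -59, "dy": 0, "dz": 5, "ax": 0, "ay": 0, "az": 0, "grip": 60}, {"dx": -64, "dy": 0, "dz": 5, "ax": 0, "ay": 0, "az": 0, "grip": 60}, {"dx": -69, "dy": 0, "dz": 5, "ax": 0, "ay": 0, "az": 0, "grip": 60}, {"dx": -74, "dy": 0, "dz": 5, "ax": 0, "ay": 0, "az": 0, "grip": 60}]}}

```text
t: 3.55
eef_pos: [0.4869, -0.0484, 0.0253]
ee_rot: [-0.224, -3.134, 0.0]
ft_force: [-3.4, -1.5, 1.8]
finger_gap: 0.702
```

```bash
cat >> h.py <<'E'
def boxpose(tag,lo=0.029,hi=0.038):
    W=cloud(tag); z=W[...,2]; im=load(tag)[0].astype(int)
    ry=(W[...,:2]*1000-O)@Y; rx=(W[...,:2]*1000-O)@X
    ivory=(im[...,0]>150)&(im[...,2]>110)&(abs(im[...,0]-im[...,1])<50)
    m=(z>lo)&(z<hi)&(ry<-14)&(ry>-240)&(rx<2)&(rx>-200)&ivory
    n,l,s,c=cv2.connectedComponentsWithStats(m.astype(np.uint8)); i=1+np.argmax(s[1:,4])
    p=np.stack([rx[l==i],ry[l==i]],1).astype(np.float32)
    (a,b),(w,h),ang=cv2.minAreaRect(p)
    print('box reader frame c',round(a,1),round(b,1),'wh',round(w,1),round(h,1),'ang',round(ang,2),'x',p[:,0].min().round(1),p[:,0].max().round(1),'y',p[:,1].min().round(1),p[:,1].max().round(1),'n',len(p))
E
python3 - <<'E'
from h import *
snap('top','top2'); plan(-103,-110,26,81.98); boxpose('top0'); boxpose('top2')
im=load('top2')[0]
cv2.imwrite('pics/top2c.png',cv2.resize(im[85:285,170:450,::-1],None,fx=2.8,fy=2.8,interpolation=cv2.INTER_CUBIC))
E
```

```text
now world [488.  -48.6  25.5] reader [-141.  -110.6] target [525.7 -53.3  26. ] t 3.6 q [-0.25  0.49 -0.56  0.52  0.   -0.11] F [ 0.44 -1.31 -0.22] gap 0.7004182820789511
shift [-38.    0.7  -0.5] turn [ 0.    0.08 -0.17]
box reader frame c -113.4 -108.3 wh 138.7 92.6 ang 73.23 x -176.7 -51.4 y -186.7 -29.9 n 2149
box reader frame c -55.6 -30.3 wh 4.8 39.2 ang 87.47 x -75.1 -36.0 y -33.0 -27.2 n 32
```

View pics/top2c.png

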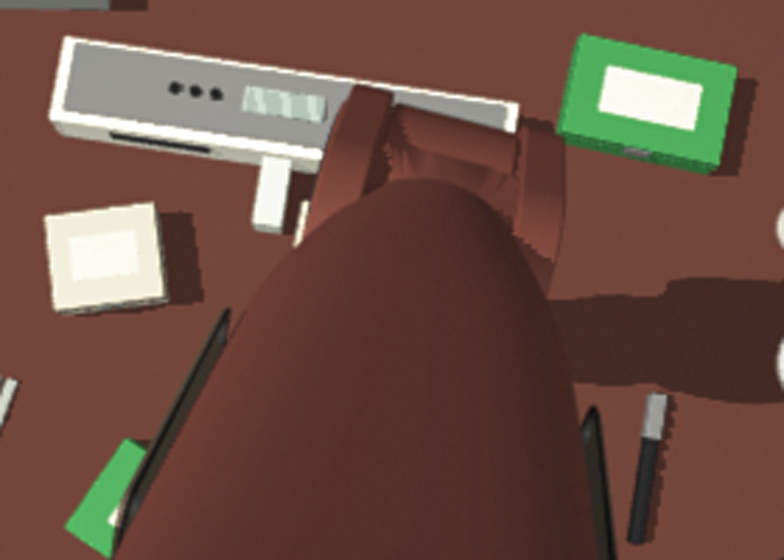

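The arm hides the box in the top view; only its left edge shows, at y ≈ -27 and clear of the post at (270,195). I'll use the side view.

```bash
python3 - <<'E'
from h import *
snap('side','side3'); boxpose('side0'); boxpose('side3')
im=load('side3')[0]
cv2.imwrite('pics/side3c.png',cv2.resize(im[130:330,150:400,::-1],None,fx=3,fy=3,interpolation=cv2.INTER_CUBIC))
E
```

```text
box reader frame c -114.4 -109.8 wh 142.8 91.8 ang 72.87 x -174.7 -52.8 y -188.1 -29.4 n 1119
box reader frame c -80.9 -97.2 wh 144.7 90.8 ang 87.03 x -129.8 -34.7 y -169.8 -25.8 n 899
```

View pics/side3c.png

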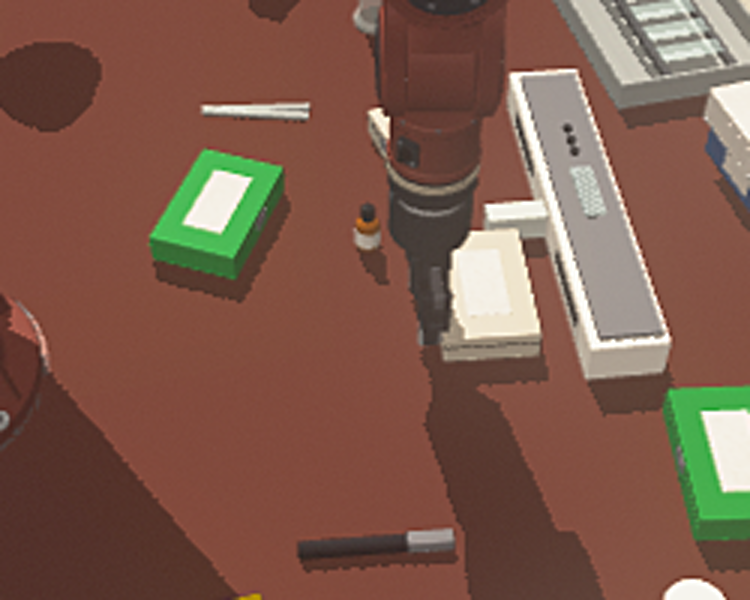

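It's nearly square now (87°), centre y ≈ -97, left end ≈ -27, clear of the post. Continuing back.

>>> {"name": "jog_arm", "arguments": {"commands": [{"dx": -4, "dy": 0, "dz": 0, "ax": 0, "ay": 0, "az": 0, "grip": 60}, {"dx": -8, "dy": 0, "dz": 0, "ax": 0, "ay": 0, "az": 0, "grip": 60}, {"dx": -12, "dy": 0, "dz": 0, "ax": 0, "ay": 0, "az": 0, "grip": 60}, {"dx": -16, "dy": 0, "dz": 0, "ax": 0, "ay": 0, "az": 0, "grip": 60}, {"dx": -20, "dy": 0, "dz": 0, "ax": 0, "ay": 0, "az": 0, "grip": 60}, {"dx": -24, "dy": 0, "dz": 0, "ax": 0, "ay": 0, "az": 0, "grip": 60}, {"dx": -27, "dy": 0, "dz": 0, "ax": 0, "ay": 0, "az": 0, "grip": 60}, {"dx": -29, "dy": 0, "dz": 0, "ax": 0, "ay": 0, "az": 0, "grip": 60}, {"dx": -31, "dy": 0, "dz": 0, "ax": 0, "ay": 0, "az": 0, "grip": 60}, {"dx": -32, "dy": 0, "dz": 0, "ax": 0, "ay": 0, "az": 0, "grip": 60}, {"dx": -33, "dy": 0, "dz": 0, "ax": 0, "ay": 0, "az": 0, "grip": 60}, {"dx": -34, "dy": 0, "dz": 0, "ax": 0, "ay": 0, "az": 0, "grip": 60}]}}

```text
t: 4.85
eef_pos: [0.5201, -0.0532, 0.0254]
ee_rot: [-0.224, -3.133, -0.0]
ft_force: [-2.2, 0.8, -0.0]
finger_gap: 0.702
```

```bash
python3 - <<'E'
from h import *
plan(-103,-110,26,81.98); snap('side','side4'); boxpose('side4')
print(sense()['ft_force'])
E
```

```text
now world [520.1 -53.2  25.4] reader [-108.5 -110.7] target [525.7 -53.3  26. ] t 4.85 q [-0.24  0.53 -0.47  0.57 -0.   -0.1 ] F [-2.16  0.81 -0.04] gap 0.7019916015009143
shift [-5.5  0.7 -0.6] turn [-0.   -0.   -0.17]
box reader frame c -45.3 -97.0 wh 147.9 89.0 ang 84.83 x -96.2 1.6 y -167.6 -25.7 n 854
[-1.43497435 -0.55094507 -0.66151442]
```

>>> {"name": "jog_arm", "arguments": {"commands": [{"dx": -1, "dy": 0, "dz": 0, "ax": 0, "ay": 0, "az": 0, "grip": 60}, {"dx": -2, "dy": 0, "dz": 0, "ax": 0, "ay": 0, "az": 0, "grip": 60}, {"dx": -3, "dy": 0, "dz": 0, "ax": 0, "ay": 0, "az": 0, "grip": 60}, {"dx": -4, "dy": 0, "dz": 0, "ax": 0, "ay": 0, "az": 0, "grip": 60}]}}

```text
t: 5.3
eef_pos: [0.5242, -0.0537, 0.0253]
ee_rot: [0.224, 3.134, 0.0]
ft_force: [-2.9, 0.2, 0.8]
finger_gap: 0.702
```

>>> {"name": "jog_arm", "arguments": {"commands": [{"dx": -0.7, "dy": 0, "dz": 0, "ax": 0, "ay": 0, "az": 0, "grip": 60}, {"dx": -1.4, "dy": 0, "dz": 0, "ax": 0, "ay": 0, "az": 0, "grip": 60}]}}

```text
t: 5.5
eef_pos: [0.5247, -0.0538, 0.0253]
ee_rot: [-0.224, -3.132, -0.0]
ft_force: [-7.0, 1.1, 6.0]
finger_gap: 0.701
```

>>> {"name": "jog_arm", "arguments": {"commands": [{"dx": -0.6, "dy": 0, "dz": 0, "ax": 0, "ay": 0, "az": 0, "grip": 60}]}}

```text
t: 5.6
eef_pos: [0.5247, -0.0538, 0.0252]
ee_rot: [-0.224, -3.131, -0.0]
ft_force: [-9.5, 1.4, 6.4]
finger_gap: 0.705
```

>>> {"name": "jog_arm", "arguments": {"commands": [{"dx": -0.6, "dy": 0, "dz": 0, "ax": 0, "ay": 0, "az": 0, "grip": 60}]}}

```text
t: 5.7
eef_pos: [0.5248, -0.0538, 0.0251]
ee_rot: [-0.224, -3.13, -0.0]
ft_force: [-10.9, 0.5, 9.2]
finger_gap: 0.699
```

Force is up to 11 N with no more travel, so the box is against the face. I'll back straight off and go up, then look.

>>> {"name": "jog_arm", "arguments": {"commands": [{"dx": 3, "dy": 0, "dz": 0, "ax": 0, "ay": 0, "az": 0, "grip": 60}, {"dx": 15, "dy": 0, "dz": 0, "ax": 0, "ay": 0, "az": 0, "grip": 60}, {"dx": 35, "dy": 0, "dz": 0, "ax": 0, "ay": 0, "az": 0, "grip": 60}, {"dx": 35, "dy": 0, "dz": -40, "ax": 0, "ay": 0, "az": 0, "grip": 50}, {"dx": 35, "dy": -10, "dz": -85, "ax": 0, "ay": 0, "az": 0, "grip": 40}, {"dx": 20, "dy": -40, "dz": -125, "ax": 0, "ay": 0, "az": -8, "grip": 40}, {"dx": 0, "dy": -75, "dz": -140, "ax": 0, "ay": 0, "az": -16, "grip": 40}, {"dx": -20, "dy": -115, "dz": -140, "ax": 0, "ay": 0, "az": -24, "grip": 40}, {"dx": -40, "dy": -150, "dz": -140, "ax": 0, "ay": 0, "az": -32, "grip": 40}, {"dx": -50, "dy": -190, "dz": -140, "ax": 0, "ay": 0, "az": -40, "grip": 40}, {"dx": -50, "dy": -210, "dz": -140, "ax": 0, "ay": 0, "az": -48, "grip": 40}, {"dx": -50, "dy": -210, "dz": -140, "ax": 0, "ay": 0, "az": -56, "grip": 40}]}}

```text
t: 6.9
eef_pos: [0.5467, -0.2726, 0.1653]
ee_rot: [-1.276, 2.87, -0.004]
ft_force: [-0.0, 0.2, -0.6]
finger_gap: 0.464
```

```bash
python3 - <<'E'
from h import *
snap('top','top5'); boxpose('top5'); snap('side','side5'); boxpose('side5')
plan(-46,-210,150,171.98)
im=load('top5')[0]
cv2.imwrite('pics/top5c.png',cv2.resize(im[85:285,170:450,::-1],None,fx=2.8,fy=2.8,interpolation=cv2.INTER_CUBIC))
E
```

```text
box reader frame c -45.8 -107.3 wh 94.1 183.0 ang 0.07 x -92.9 1.3 y -198.7 -15.7 n 2178
box reader frame c -47.2 -92.9 wh 150.8 92.9 ang 88.18 x -94.1 1.2 y -167.7 -19.0 n 699
now world [ 546.6 -270.1  165.3] reader [ -52.  -321.8] target [ 568.2 -160.2  150. ] t 7.0 q [-0.58  0.51 -0.06  1.    0.   -1.41] F [-0.32 -0.01  0.64] gap 0.4641180749809036
shift [-96.   57.8  15.3] turn [ -0.07   0.   -34.13]
```

View pics/top5c.png

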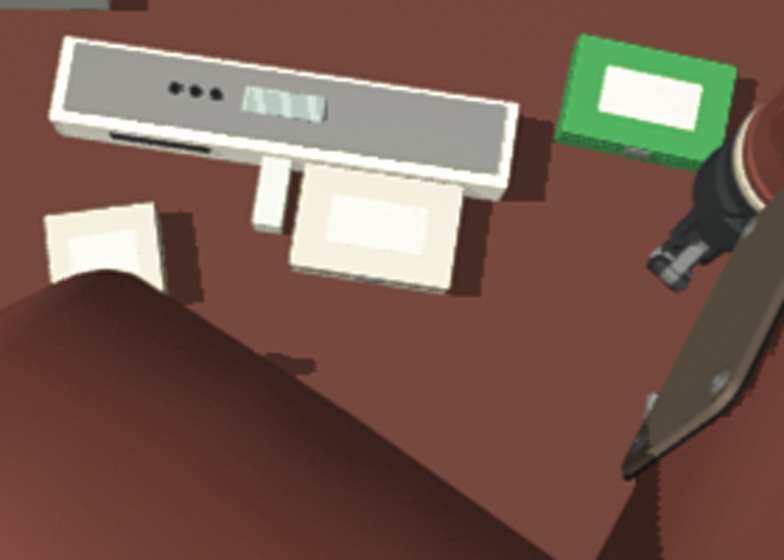

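The box is flush with the face, with a gap left of its end at (300,200) to the post (272,195). Now for exact ends and skew, leaving out the face pixels.

```bash
cat >> h.py <<'E'
def ends(tag):
    W=cloud(tag); im=load(tag)[0].astype(int)
    ry=(W[...,:2]*1000-O)@Y; rx=(W[...,:2]*1000-O)@X; z=W[...,2]
    m=(z>.029)&(z<.038)&(rx<-8)&(rx>-120)&(ry>-220)&(ry<-5)&(im[...,0]>150)
    for a in range(-90,-8,16):
        k=m&(rx>=a)&(rx<a+16); print('x',a,'y',ry[k].min().round(1),ry[k].max().round(1),end='; ')
    m=(z>.029)&(z<.038)&(rx>-140)&(rx<10)&(im[...,0]>150)
    print()
    for b in range(-160,-30,20):
        k=m&(ry>=b)&(ry<b+20); print('y',b,'xmin',rx[k].min().round(1),end='; ')
    print()
E
python3 - <<'E'
from h import *
ends('top5')
E
```

```text
x -90 y -164.6 -25.7; x -74 y -164.8 -5.8; x -58 y -164.6 -5.3; x -42 y -164.5 -5.2; x -26 y -164.5 -5.2; x -10 y -160.0 -5.0; 
y -160 xmin -92.8; y -140 xmin -91.9; y -120 xmin -92.4; y -100 xmin -92.9; y -80 xmin -92.2; y -60 xmin -92.3; y -40 xmin -91.6;
```

Square: front at x ≈ -92.3 all along, ends at y -164.7 and -25.5. It has about 13.5 mm to go to the post's side at -12. Staging at the right-hand end.

```bash
python3 - <<'E'
from h import *
plan(-46,-200,150,171.98)
E
```

```text
now world [ 546.6 -270.1  165.3] reader [ -52.  -321.8] target [ 569.5 -150.3  150. ] t 7.0 q [-0.58  0.51 -0.06  1.    0.   -1.41] F [-0.32 -0.01  0.64] gap 0.4641180749809036
shift [-104.2   63.4   15.3] turn [ -0.07   0.   -34.13]
```

>>> {"name": "jog_arm", "arguments": {"commands": [{"dx": -20, "dy": 12, "dz": 3, "ax": 0, "ay": 0, "az": -7, "grip": 40}, {"dx": -40, "dy": 25, "dz": 6, "ax": 0, "ay": 0, "az": -14, "grip": 40}, {"dx": -60, "dy": 38, "dz": 9, "ax": 0, "ay": 0, "az": -21, "grip": 40}, {"dx": -80, "dy": 50, "dz": 12, "ax": 0, "ay": 0, "az": -28, "grip": 40}, {"dx": -104, "dy": 63, "dz": 15, "ax": 0, "ay": 0, "az": -34.1, "grip": 40}, {"dx": -104, "dy": 63, "dz": 15, "ax": 0, "ay": 0, "az": -34.1, "grip": 40}, {"dx": -104, "dy": 63, "dz": 15, "ax": 0, "ay": 0, "az": -34.1, "grip": 40}]}}

```text
t: 7.7
eef_pos: [0.5698, -0.1489, 0.1506]
ee_rot: [-2.056, 2.375, -0.001]
ft_force: [-0.4, -0.5, 0.7]
finger_gap: 0.47
```

```bash
python3 - <<'E'
from h import *
plan(-46,-200,28,171.98); snap('wrist','wrist6')
E
```

```text
now world [ 569.8 -148.9  150.6] reader [ -45.9 -198.6] target [ 569.5 -150.3   28. ] t 7.7 q [-0.38  0.49 -0.15  0.94 -0.   -1.81] F [-0.42 -0.53  0.65] gap 0.4697694986676215
shift [  1.4   0.2 122.6] turn [-0.04 -0.02 -0.21]
```

View pics/wrist6.png

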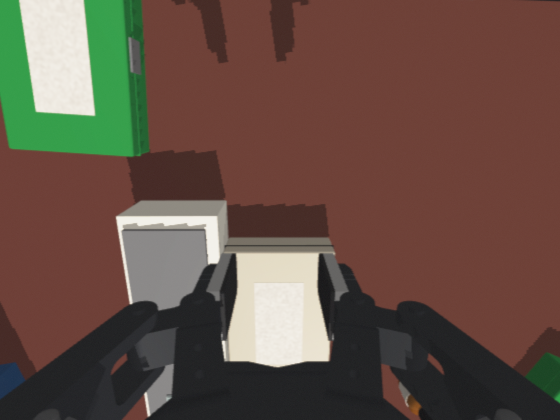

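The wrist view shows the box end edge-on at (278,242) between the fingers and the reader at left; the landing spot is clear. The knuckles swing wide near the reader top, so I'll narrow the grip to 30 mm and shift 6 mm out.

>>> {"name": "jog_arm", "arguments": {"commands": [{"dx": 1, "dy": 6, "dz": 20, "ax": 0, "ay": 0, "az": 0, "grip": 30}, {"dx": 1, "dy": 6, "dz": 45, "ax": 0, "ay": 0, "az": 0, "grip": 30}, {"dx": 1, "dy": 6, "dz": 70, "ax": 0, "ay": 0, "az": 0, "grip": 30}, {"dx": 1, "dy": 6, "dz": 90, "ax": 0, "ay": 0, "az": 0, "grip": 30}, {"dx": 1, "dy": 6, "dz": 105, "ax": 0, "ay": 0, "az": 0, "grip": 30}, {"dx": 1, "dy": 6, "dz": 115, "ax": 0, "ay": 0, "az": 0, "grip": 30}, {"dx": 1, "dy": 6, "dz": 118, "ax": 0, "ay": 0, "az": 0, "grip": 30}, {"dx": 1, "dy": 6, "dz": 118, "ax": 0, "ay": 0, "az": 0, "grip": 30}]}}

```text
t: 8.55
eef_pos: [0.5633, -0.1503, 0.0324]
ee_rot: [2.058, -2.374, 0.0]
ft_force: [-0.3, 0.1, -1.2]
finger_gap: 0.351
```

```bash
python3 - <<'E'
from h import *
plan(-52,-163,32,171.98); snap('side','side7')
im=load('side7')[0]
cv2.imwrite('pics/side7c.png',cv2.resize(im[130:330,150:400,::-1],None,fx=3,fy=3,interpolation=cv2.INTER_CUBIC))
E
```

```text
now world [ 563.3 -150.3   32.4] reader [ -52.2 -200.8] target [ 568.8 -112.9   32. ] t 8.55 q [-0.39  0.61 -0.29  0.67 -0.   -1.81] F [-0.32  0.12 -1.21] gap 0.35055175490008467
shift [-37.8  -0.1   0.4] turn [-0.   -0.   -0.15]
```

View pics/side7c.png

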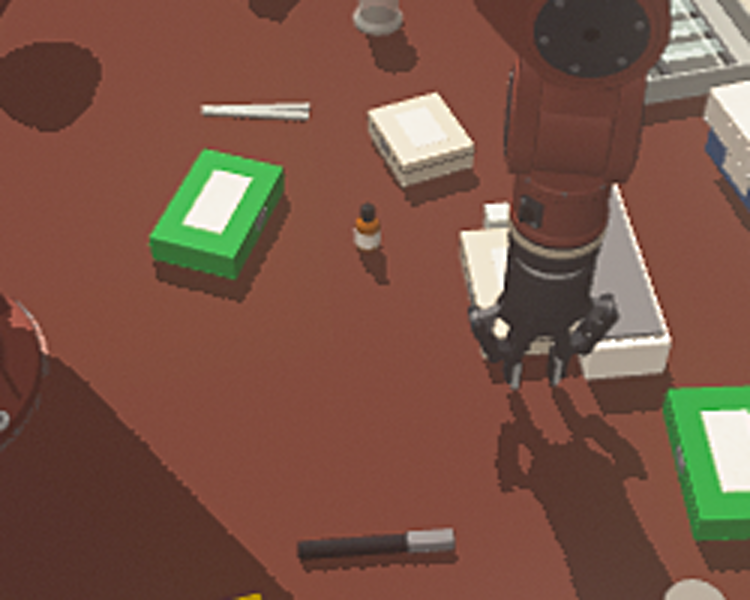

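```bash
python3 - <<'E'
from h import *
W=cloud('side7'); ry=(W[...,:2]*1000-O)@Y; rx=(W[...,:2]*1000-O)@X; z=W[...,2]*1000
im=load('side7')[0].astype(int); dark=(im.max(-1)<110)
for lo in range(10,110,8):
    k=dark&(ry<-203)&(ry>-245)&(rx>-140)&(rx<50)&(z>=lo)&(z<lo+8)
    if k.sum(): print(lo,k.sum(),rx[k].min().round(),rx[k].max().round(),ry[k].min().round(),ry[k].max().round())
E
```

```text
10 10 -77.0 -25.0 -212.0 -203.0
18 14 -80.0 -24.0 -212.0 -204.0
26 9 -75.0 -25.0 -213.0 -205.0
34 15 -79.0 -23.0 -214.0 -204.0
42 13 -79.0 -30.0 -216.0 -204.0
50 33 -95.0 -7.0 -215.0 -204.0
58 46 -98.0 -4.0 -215.0 -203.0
66 40 -104.0 -0.0 -217.0 -204.0
74 42 -104.0 4.0 -221.0 -203.0
82 58 -111.0 8.0 -219.0 -204.0
90 56 -113.0 10.0 -218.0 -204.0
98 86 -116.0 12.0 -222.0 -203.0
106 86 -114.0 12.0 -221.0 -203.0
```

The knuckles pass the reader face only above z ≈ 70 mm, so they clear its 49 mm top. Pushing along the reader now: contact is expected near -25 and the post near -38.

>>> {"name": "jog_arm", "arguments": {"commands": [{"dx": -10, "dy": 0, "dz": 0, "ax": 0, "ay": 0, "az": 0, "grip": 30}, {"dx": -18, "dy": 0, "dz": 0, "ax": 0, "ay": 0, "az": 0, "grip": 30}, {"dx": -22, "dy": 0, "dz": 0, "ax": 0, "ay": 0, "az": 0, "grip": 30}, {"dx": -25, "dy": 0, "dz": 0, "ax": 0, "ay": 0, "az": 0, "grip": 30}, {"dx": -27, "dy": 0, "dz": 0, "ax": 0, "ay": 0, "az": 0, "grip": 30}, {"dx": -29, "dy": 0, "dz": 0, "ax": 0, "ay": 0, "az": 0, "grip": 30}, {"dx": -31, "dy": 0, "dz": 0, "ax": 0, "ay": 0, "az": 0, "grip": 30}, {"dx": -32.5, "dy": 0, "dz": 0, "ax": 0, "ay": 0, "az": 0, "grip": 30}, {"dx": -34, "dy": 0, "dz": 0, "ax": 0, "ay": 0, "az": 0, "grip": 30}, {"dx": -35, "dy": 0, "dz": 0, "ax": 0, "ay": 0, "az": 0, "grip": 30}]}}

```text
t: 9.6
eef_pos: [0.5684, -0.1153, 0.0324]
ee_rot: [-2.059, 2.373, -0.0]
ft_force: [-0.5, -5.2, 2.2]
finger_gap: 0.349
```

>>> {"name": "jog_arm", "arguments": {"commands": [{"dx": -0.8, "dy": 0, "dz": 0, "ax": 0, "ay": 0, "az": 0, "grip": 30}, {"dx": -1.6, "dy": 0, "dz": 0, "ax": 0, "ay": 0, "az": 0, "grip": 30}]}}

```text
t: 9.8
eef_pos: [0.5686, -0.1137, 0.0324]
ee_rot: [-2.059, 2.373, -0.0]
ft_force: [-0.8, -3.5, 3.9]
finger_gap: 0.35
```

```bash
python3 - <<'E'
from h import *
plan(-52,-163,32,171.98)
E
```

```text
now world [ 568.6 -113.7   32.4] reader [ -52.1 -163.8] target [ 568.8 -112.9   32. ] t 9.8 q [-0.32  0.61 -0.3   0.66 -0.   -1.75] F [-0.8  -3.54  3.94] gap 0.3500418782584546
shift [-0.8 -0.1  0.4] turn [-0.01 -0.01 -0.08]
```

>>> {"name": "jog_arm", "arguments": {"commands": [{"dx": -0.8, "dy": 0, "dz": 0, "ax": 0, "ay": 0, "az": 0, "grip": 30}]}}

```text
t: 9.9
eef_pos: [0.5687, -0.1128, 0.0324]
ee_rot: [-2.059, 2.373, -0.0]
ft_force: [-0.6, -3.5, 3.2]
finger_gap: 0.354
```

>>> {"name": "jog_arm", "arguments": {"commands": [{"dx": -0.8, "dy": 0, "dz": 0, "ax": 0, "ay": 0, "az": 0, "grip": 30}]}}

```text
t: 10.0
eef_pos: [0.5687, -0.1127, 0.0324]
ee_rot: [2.058, -2.372, 0.002]
ft_force: [-2.6, -10.4, 4.0]
finger_gap: 0.349
```

>>> {"name": "jog_arm", "arguments": {"commands": [{"dx": -0.6, "dy": 0, "dz": 0, "ax": 0, "ay": 0, "az": 0, "grip": 30}]}}

```text
t: 10.1
eef_pos: [0.5687, -0.1127, 0.0324]
ee_rot: [2.057, -2.372, 0.003]
ft_force: [-2.3, -11.7, 3.4]
finger_gap: 0.352
```

It stopped dead at 12 N, right where the post should be. Backing straight off and up, clear of the view.

>>> {"name": "jog_arm", "arguments": {"commands": [{"dx": 1.5, "dy": 0, "dz": 0, "ax": 0, "ay": 0, "az": 0, "grip": 30}, {"dx": 8, "dy": 0, "dz": 0, "ax": 0, "ay": 0, "az": 0, "grip": 30}, {"dx": 25, "dy": 0, "dz": 0, "ax": 0, "ay": 0, "az": 0, "grip": 30}, {"dx": 35, "dy": 0, "dz": -30, "ax": 0, "ay": 0, "az": 0, "grip": 30}, {"dx": 40, "dy": 0, "dz": -70, "ax": 0, "ay": 0, "az": 0, "grip": 30}, {"dx": 60, "dy": 0, "dz": -110, "ax": 0, "ay": 0, "az": 0, "grip": 30}, {"dx": 95, "dy": 0, "dz": -130, "ax": 0, "ay": 0, "az": 0, "grip": 30}, {"dx": 130, "dy": 0, "dz": -140, "ax": 0, "ay": 0, "az": 0, "grip": 30}, {"dx": 160, "dy": 0, "dz": -140, "ax": 0, "ay": 0, "az": 0, "grip": 30}, {"dx": 160, "dy": 0, "dz": -140, "ax": 0, "ay": 0, "az": 0, "grip": 30}]}}

```text
t: 11.1
eef_pos: [0.5454, -0.2742, 0.1725]
ee_rot: [2.054, -2.377, 0.002]
ft_force: [0.5, 0.5, 0.1]
finger_gap: 0.349
```

```bash
python3 - <<'E'
from h import *
plan(-46,-320,150,171.98)
snap('top','top8'); ends('top8'); snap('side','side8')
im=load('top8')[0]
cv2.imwrite('pics/top8c.png',cv2.resize(im[85:285,170:450,::-1],None,fx=2.8,fy=2.8,interpolation=cv2.INTER_CUBIC))
im=load('side8')[0]
cv2.imwrite('pics/side8c.png',cv2.resize(im[130:330,150:400,::-1],None,fx=3,fy=3,interpolation=cv2.INTER_CUBIC))
E
```

```text
now world [ 545.4 -274.2  172.5] reader [ -52.6 -326.1] target [ 552.8 -269.2  150. ] t 11.1 q [-0.59  0.51 -0.05  1.01 -0.   -2.01] F [0.47 0.47 0.11] gap 0.3492016332418629
shift [-6.1 -6.6 22.5] turn [-0.05 -0.06 -0.3 ]
x -90 y -151.0 -12.0; x -74 y -151.1 -5.6; x -58 y -150.7 -5.2; x -42 y -151.2 -5.3; x -26 y -150.9 -6.4; x -10 y -148.5 -9.8; 
y -160 xmin -91.7; y -140 xmin -92.2; y -120 xmin -92.6; y -100 xmin -92.8; y -80 xmin -92.7; y -60 xmin -92.6; y -40 xmin -92.1;
```

View pics/top8c.png

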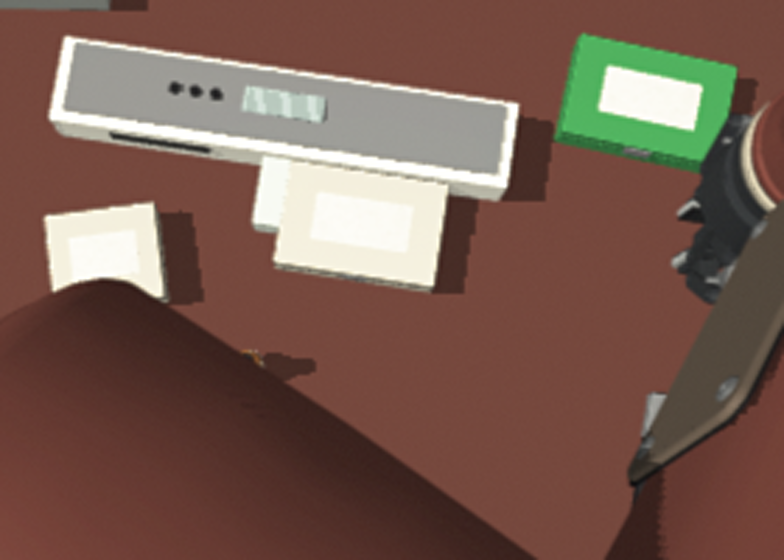

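View pics/side8c.png

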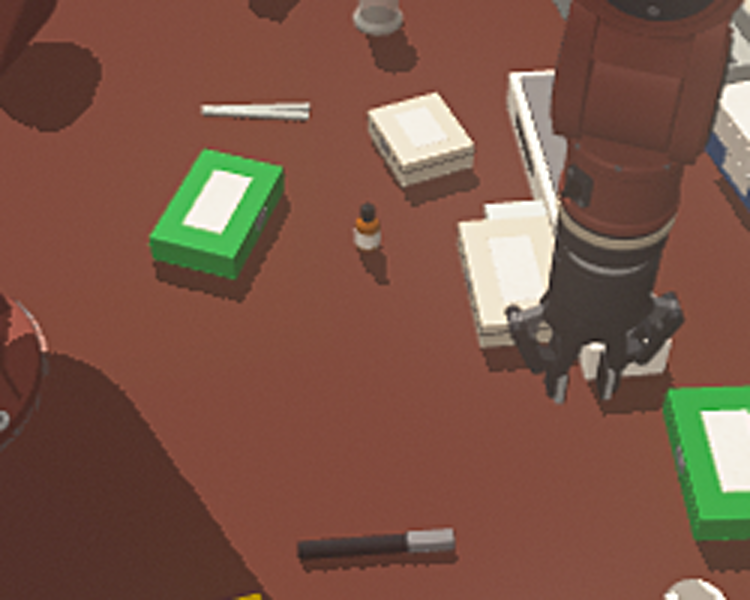

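Both views show the box tight against reader and post, with the touching end at y = -12.0 and the front at -92 ± 0.6 mm. The bottle, short box, green boxes, forceps and marker are at the same pixels as before. Handing in.

```bash
python3 - <<'E'
from h import *
print(bot.close_job()); print(sense()['t'])
E
```

```text
the job is handed in; nothing more can be done
None
the job is handed in; nothing more can be done
```

The long ivory box is docked in the corner between the reader and the right-hand side of the post. I handed the job in just after 11.1 s.

- **How it went:** I pushed the box straight back with both fingertips on its latch side until it was flush. I then pushed it about 13.5 mm along the reader until it met the post. It was never gripped or lifted, and the highest push I read was about 14 N.
- **Last top view:** the box's front is at x = -92 ± 0.6 mm all along, against -92 expected. Its post end is at y = -12.0 mm, exactly the post's side. Its far end measured -151 mm against -152 expected, which is within the camera's error.
- **Other objects:** the short box, bottle, forceps, marker and the two green boxes near the work looked unmoved in the side view. I did not measure the bystanders again. The arm hid part of the final top view, and the jars, dish and yellow box were at or beyond the edge of the crops I viewed.
- **Hand:** it was clear, about 170 mm above the bench, with no contact force.

The first move call was refused because its rows left out fields; nothing moved. One overlap reading disagreed: a box fit that took in some of the reader's face gave 183 mm for the length, so I replaced it with a cleaner measurement.

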